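# Tap the clamping wedge tight on a split chopping board

### The arm

A 7-joint arm with a two-finger parallel gripper is mounted at the origin on a cart in front of the work surface, level with it; the furniture and walls round the work are solid. World frame = base frame: x ahead of the robot, y to its left, z up, the work surface at z = 0. Lengths are in m, angles in rad, forces in N, time in s.
With the tool pointing down it reaches from about 0.4 to 0.85 m from the base axis. Payload 4.5 kg.
Tool frame: the origin (TCP) lies at the very end of the fingers, on their centre line; the grasp point (between the pads) lies 19 mm behind it; z points along the fingers, y is the direction in which the jaws open and shut (so a half turn about z gives the same grasp; the last joint's range is limited). The gripper opens to 85 mm and grips with 20 to 120 N. Pads are 22 mm wide; open, the fingers measure 114 mm over their backs; the gripper's body (76 mm by 85 mm) begins 54 mm behind the grasp point. The pads swing forward as they close: fully open they stand 13 mm farther back than shut.
Start: joints at [1.206, 0.689, -0.195, 1.565, 0.157, 0.902, -0.215], TCP at [0.243, -0.576, 0.231] pointing down, gripper open.
Joint ranges: [-3.01, 3.01], [-0.46, 2.08], [-1.47, 1.51], [0.13, 2.56], [-1, 4.14], [0.04, 2.09], [-2.66, 2.66]. Speed limits (rad/s): [2.57, 2.57, 3.14, 3.14, 3.14, 3.14, 3.14].

### API

Orientations are given as a 3x3 rotation matrix whose columns are the frame's x, y, z axes.
In Python, from bench import manip gives the robot as it stands. Calls block until the motion is done:
- manip.move_ptp(position, orientation): joint-space move of the TCP to a pose.
- manip.move_straight(position, velocity=0.15, orientation=None): straight line of the TCP; orientation=None keeps the orientation; velocity is the mean speed in m/s.
- manip.move_joints(angles): joint-space move.
- manip.grip(opening, effort=None): finger opening in m; effort is the grip in N (None keeps the last); returns when the fingers have stopped.
- manip.wait(seconds).
- manip.solve_ik(position, orientation): joint angles nearest the present ones, or None.
- manip.sense(): the state.
- manip.read_camera(name): name is "scene" or "top" or "wrist"; returns the picture (420x560x3 uint8, red, green, blue); there is no depth.
- manip.camera_model(name): a dict with "vertical_fov" (degrees; the focal length in pixels is half the picture's height over the tangent of half this angle, whatever the lens; pixels are square), "cx", "cy" (the principal point, pixels), "eye" and "attitude" of the camera in the world. Camera axes: x right, y up, looking along -z (the intrinsics and any distortion apply to the point x, -y, -z); pixel columns grow to the right and rows downward; lengths in m; the calibration is good to about 2 mm. A picture is of the moment at which its call begins: read the wrist's pose just before it. camera_model takes no time and is no camera call; for the wrist camera it gives the pose at the moment of the call.
A pose or a line that the arm cannot do raises manip.Unreachable and nothing moves.
- manip.finish_job(): hands the job in, once; it reports no verdict.
Trained networks look in the newest picture that a camera, given by its name, has taken for a name from the list of things; names that differ only in an ending like _2 or _b are one class to them, and where a whole thing is asked for, a point or a joint stands for the part that bears it (a point fixed in the world has none). Each returns a list of dicts, best first, with "score" (0 to 1); they miss things now and then, are a little off and sometimes report something else, mostly with a low value. They report only what shows in the picture. A call takes as long as a camera call.
- manip.boxes_of(camera, name): "box" ([left, top, right, bottom] in pixels, round what is visible of it).
- manip.mark_of(camera, name): "xy" ([column, row] in pixels: a listed point, or the origin of a listed thing).
The state is a dict: "time_s": time; "joint_positions": joint angles; "qvel": joint speeds; "joint_torque": joint torques, N m; "tool_pos": TCP position; "ee_rot": TCP orientation; "contact_force": force on the tool from outside, world axes, zero at the start; "moment": the same for the moment, N m; "finger_gap": finger opening in m.
Only numpy, scipy, OpenCV 4.12 (cv2) and the standard library are available. Lean on these libraries where they do the work, as an engineer would, in place of code of your own. Each camera call takes 0.05 s, during which the arm holds its last target. There are 200 camera calls.

### The job

The chopping board has come apart along a glue line and its two halves lie in the wedge clamp for a dry run. Take the wooden mallet by its handle and drive the wedge in by its thick end with the mallet only, in several light taps of a centimetre or two, drawing the mallet back after each, until the wedge stops advancing and the split is held shut under firm pressure; do not pound it, hard blows bruise the wood. Then lay the mallet down gently on the worktop, clear of the clamp, and leave the other things where they are.

Things in the scene. Friction and masses are not known exactly. Their poses are not given: they have to be found in the camera images.
- jig: wedge clamp, fixed on the worktop: plywood base, x -132 to 125 mm, y -140 to 100 mm, top 14 mm above the worktop; origin on the worktop. In order of rising x: fence (inner face x = -102 mm), half_a, half_b, wedge, slanting cleat (both 28 mm high, ending at y = -120 and -95 mm; the cleat's place differs by a few mm from set-up to set-up). The wedge is driven along +y of this frame.
- half_a: half of the chopping board beside the fence, loose, 75 x 180 x 22 mm (x, y, z), striped wood, 0.24 kg; origin at the centre of its underside, axes like the jig's
- half_b: the other half, same size, between half_a and the wedge, 1 to 3 mm off half_a at the start; shut when the origins are 75 mm apart. It slides under 2 N; once shut, the push that moves the wedge climbs steeply within a few mm of travel. Tight: taps of about 20 N move the wedge on no further; the split is then pressed with well over the 15 N wanted.
- wedge: plain wooden wedge, loose, lying flat between half_b and the cleat without touching them: 180 mm long (y), 32 mm high, 45 mm thick at the butt (-y end), 15 mm at the tip, taper 1 in 6. Origin on its underside at half length, on its straight face (x = 0) towards half_b. It has to go 3.5 to 9 cm in; where it gets tight is not known beforehand. It holds by friction and does not spring back.
- wedge_butt (a point): centre of the flat thick end of the wedge (32 mm high, 45 mm wide), 16 mm above its underside; axes like the wedge's: +y points into the wedge, the way it is driven.
- mallet: wooden mallet, 0.3 kg, lying on the side of its head, handle level. Origin under the middle of the head; +x runs from the handle to the head. Head 60 (x) x 92 (y) x 50 mm (z); striking faces are the flat ends at y = +46 and -46 mm. Handle 24 mm wide (y), 28 mm high (z), from x = -30 to -188 mm. Blows over 35 N bruise the wedge.
- mallet_head (a point): centre of the mallet's head, 25 mm above its underside
- mallet_grip (a point): centre of the handle's section near the head, where it balances well in a gripper: x = -58 mm, 25 mm above the underside; same axes as the mallet
- far_pen: marker pen lying on the worktop, 135 mm long, bystander
- far_tape: roll of brown tape, 92 mm across, 48 mm high, bystander
- far_spectacles: pair of spectacles, bystander

How it is judged:
By the outcome, as a careful person would: the job done as asked, in the order asked, and still so for the second after the job is handed in, with the robot touching nothing.
It also fails if it takes over 58 s, if anything falls off the work surface, if the arm or the gripper's body presses on something with over 40 N, if the wrist force passes 120 N, or if a joint passes its speed limit or range.

## Working session

There is one attempt and no reset: what is moved stays moved. The work goes in short steps, each a Python script; the robot and the scene stay as the last script left them, time stands still between calls to the robot, and variables do not carry over. Pictures are saved under pics/ and viewed, about 8 in all and at most 12, crops included, and the job is handed in when it is done.

```bash
ls; mkdir -p pics; cat > h.py <<'E'
import numpy as np, cv2
from bench import manip
def save(cam,name):
    im=manip.read_camera(cam); cv2.imwrite(f'pics/{name}.png',im[:,:,::-1]); return im
E
python3 - <<'E'
from h import *
for c in ['scene','top']:
    m=manip.camera_model(c); print(c,m)
    save(c,c+'0')
    for n in ['mallet_head','mallet_grip','mallet','wedge_butt','wedge','jig','half_a','half_b','far_pen','far_tape','far_spectacles']:
        print(n,[(np.round(d['xy']),round(d['score'],2)) for d in manip.mark_of(c,n)[:2]])
print(manip.camera_model('wrist'))
print(manip.sense())
a=cv2.imread('pics/scene0.png');b=cv2.imread('pics/top0.png')
E
```

```text
pics
scene {'vertical_fov': 50.62752893604702, 'cx': 279.47228237064985, 'cy': 211.4746470045173, 'eye': array([-0.07428665,  1.07836649,  0.79991894]), 'attitude': array([[-0.80681241,  0.34974826, -0.47616162],
       [-0.59068637, -0.49385367,  0.63812081],
       [-0.01197252,  0.79610597,  0.6050388 ]])}
mallet_head [(array([332., 173.]), 0.83)]
mallet_grip [(array([341., 254.]), 0.37)]
mallet [(array([331., 180.]), 0.62)]
wedge_butt [(array([292., 185.]), 0.78), (array([332., 178.]), 0.23)]
wedge [(array([272., 203.]), 0.83)]
jig [(array([340., 181.]), 0.52)]
half_a [(array([274., 237.]), 0.98), (array([254., 223.]), 0.65)]
half_b [(array([274., 237.]), 0.98), (array([254., 223.]), 0.65)]
far_pen [(array([340., 255.]), 0.76)]
far_tape [(array([295., 288.]), 0.8)]
far_spectacles []
top {'vertical_fov': 53.81356608791636, 'cx': 282.4213754276047, 'cy': 212.94022373346866, 'eye': array([0.41493638, 0.32029907, 1.0649295 ]), 'attitude': array([[-0.00852988,  0.99683383, -0.07905418],
       [-0.99970763, -0.00671226,  0.02322942],
       [ 0.02262524,  0.07922921,  0.99659963]])}
m
[... 997 characters left out ...]
el': array([ 3.48156630e-05,  6.26757584e-04, -2.86780438e-04, -2.06013451e-03,
        3.36996477e-04,  1.55307135e-04,  2.54804570e-05]), 'joint_torque': array([ 4.33116620e-04, -5.39536357e+01, -1.26704726e+00, -1.58880615e+01,
        9.98662203e-03,  1.54120149e-03,  8.38773190e-06]), 'tool_pos': array([ 0.24272672, -0.57598423,  0.23132545]), 'ee_rot': array([[ 9.21507671e-01,  3.88360155e-01,  4.91441910e-05],
       [ 3.88360158e-01, -9.21507663e-01, -1.20477635e-04],
       [-1.50196434e-06,  1.30106711e-04, -9.99999992e-01]]), 'contact_force': array([ 0.11795554, -0.21248482,  0.21893886]), 'moment': array([ 0.0161834 , -0.06679659, -0.00844571]), 'finger_gap': 0.08530725936391503}
```

View pics/top0.png

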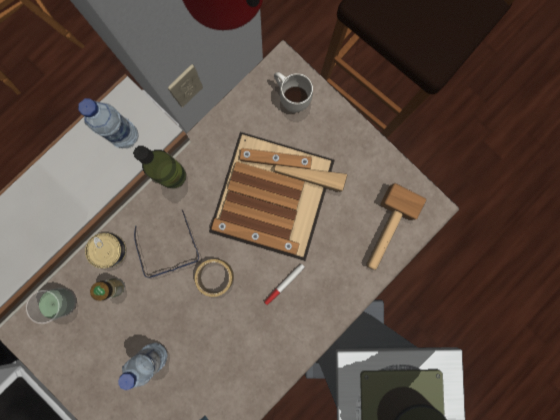

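View pics/scene0.png

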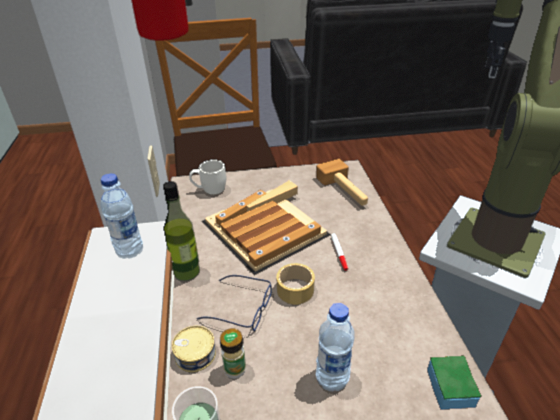

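```bash
cat >> h.py <<'E'
def ray(m,uv):
    f=210/np.tan(np.radians(m['vertical_fov']/2))
    d=np.array([(uv[0]-m['cx'])/f,-(uv[1]-m['cy'])/f,-1.])
    d=np.array(m['attitude'])@d; return np.array(m['eye']),d/np.linalg.norm(d)
def plane(m,uv,z):
    e,d=ray(m,uv); return (e+d*(z-e[2])/d[2])
def tri(obs):
    A=np.zeros((3,3));b=np.zeros(3)
    for m,uv in obs:
        e,d=ray(m,uv);P=np.eye(3)-np.outer(d,d);A+=P;b+=P@e
    x=np.linalg.solve(A,b)
    return x,[np.linalg.norm((np.eye(3)-np.outer(ray(m,uv)[1],ray(m,uv)[1]))@(x-np.array(m['eye']))) for m,uv in obs]
def rot(yaw): # tool down, tool y axis (jaws) along yaw+90deg (thing's y axis), tool x along -thing? see sx
    c,s=np.cos(yaw),np.sin(yaw); return np.array([[c,s,0],[s,-c,0],[0,0,-1.]])
E
python3 - <<'E'
from h import *
T=manip.camera_model('top');S=manip.camera_model('scene')
for n,t,s in [('head',(403,205),(332,173)),('butt',(347,185),(292,185)),('tape',(217,276),(295,288))]:
    print(n,*tri([(T,t),(S,s)]))
for n,p,z in [('handle end',(374,267),.025),('head',(405,202),.05)]: print(n,plane(T,p,z))
for p in [(242,134),(334,158),(305,258),(211,231)]: print('corner',plane(T,p,.014))
print('butt',plane(T,(345,181),.046),'table corner',plane(T,(457,208),0))
for yaw in (-.25,-.4):
  print(manip.solve_ik([.39,.04,.15],rot(yaw)), manip.solve_ik([.39,.04,.15],rot(yaw+np.pi)))
# enlarged crop of the top picture
im=cv2.imread('pics/top0.png')[120:280,200:440]
cv2.imwrite('pics/topcrop.png',cv2.resize(im,None,fx=3.3,fy=3.3,interpolation=cv2.INTER_CUBIC))
E
```

```text
head [ 0.51830808 -0.01008179  0.02206992] [np.float64(0.0028750500089027736), np.float64(0.0028750500089028317)]
butt [0.57133231 0.13618756 0.0343483 ] [np.float64(0.006096191714899107), np.float64(0.0060961917148992534)]
tape [0.3406044  0.46309506 0.0038823 ] [np.float64(0.0007387055214192719), np.float64(0.0007387055214193638)]
handle end [0.35986612 0.06747058 0.025     ]
head [ 0.52064314 -0.00801494  0.05      ]
corner [0.7034409  0.39844051 0.014     ]
corner [0.639749  0.1613365 0.014    ]
corner [0.38357974 0.23965198 0.014     ]
corner [0.45369035 0.47690513 0.014     ]
butt [0.57463631 0.13972326 0.046     ] table corner [ 0.50927501 -0.16034172  0.        ]
[-0.28256065  0.58342486  0.09761678  2.32818    -0.22955344  0.2382033
 -1.79852147] [ 0.14021657  0.61851587 -0.56062548  2.30746551  0.84501101  0.42484748
  0.18959818]
[-0.29747572  0.58509512  0.12107564  2.328891   -0.28411657  0.24027152
 -1.89081606] [ 0.10845867  0.60987632 -0.50951257  2.30902356  0.80278749  0.39888462
  0.08785391]
```

View pics/topcrop.png

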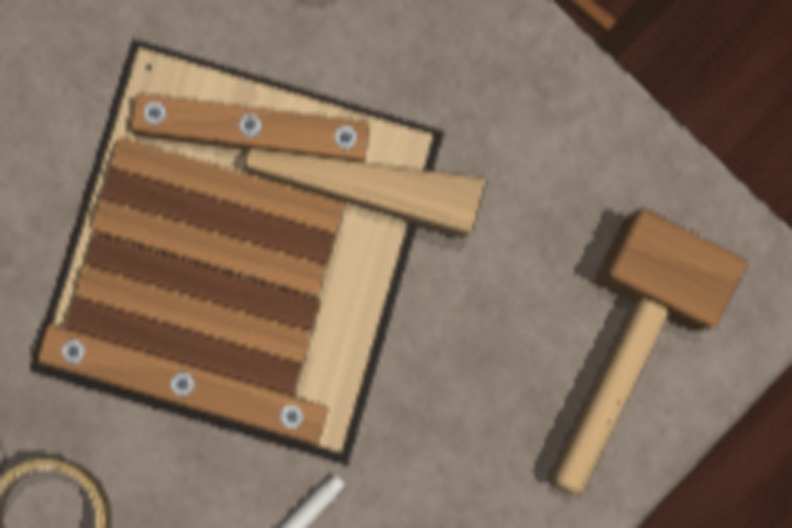

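The top view shows the mallet at the right (head about (404,202), handle to (374,267)). The jig is yawed about -15° and the wedge butt is near (345,182), outside the base. Next I'll look from close by.

```bash
cat > look.py <<'E'
from h import *
import pickle
R=rot(-.44+np.pi); out=[]
for i,p in enumerate([(.49,-.02,.18),(.47,.08,.18),(.53,.08,.2),(.54,.17,.2)]):
    if i==2: R=rot(-.262+np.pi)
    (manip.move_ptp if i==0 else manip.move_straight)(*( (p,R) if i==0 else (p,.25,R)))
    m=manip.camera_model('wrist'); save('wrist',f'w{i}')
    d={n:[(np.round(x['xy'],1),round(x['score'],2)) for x in manip.mark_of('wrist',n)[:2]] for n in ['mallet_head','mallet_grip','wedge_butt','wedge','half_b','jig']}
    out.append((m,d)); print(i,d)
pickle.dump(out,open('w.pkl','wb')); print(manip.sense()['time_s'],manip.sense()['joint_positions'])
a=[cv2.imread(f'pics/w{i}.png') for i in range(4)]
g=np.vstack([np.hstack(a[:2]),np.hstack(a[2:])]); cv2.imwrite('pics/wg.png',cv2.resize(g,(800,600),interpolation=cv2.INTER_AREA))
E
python3 look.py
```

```text
0 {'mallet_head': [(array([305.5, 221.5]), 0.92)], 'mallet_grip': [(array([310.5, 162. ]), 0.74)], 'wedge_butt': [(array([466.7, 198.2]), 0.87)], 'wedge': [(array([549.6, 162.3]), 0.93), (array([301.1, 212.8]), 0.48)], 'half_b': [], 'jig': []}
1 {'mallet_head': [(array([224.7, 277.2]), 0.58)], 'mallet_grip': [(array([226.3, 220.7]), 0.87), (array([559. ,  89.6]), 0.44)], 'wedge_butt': [(array([377.8, 258.4]), 0.85)], 'wedge': [(array([455.5, 223.9]), 0.72)], 'half_b': [(array([556.1, 173.5]), 0.64), (array([557.9,  89.8]), 0.62)], 'jig': []}
2 {'mallet_head': [(array([195.9, 208. ]), 0.85)], 'mallet_grip': [(array([207.4, 151.4]), 0.85)], 'wedge_butt': [(array([347. , 211.2]), 0.8)], 'wedge': [(array([428.3, 190.3]), 0.86)], 'half_b': [(array([525. , 158.5]), 0.95), (array([541.1,  78.6]), 0.7)], 'jig': []}
3 {'mallet_head': [(array([110.2, 222. ]), 0.61)], 'mallet_grip': [(array([118.1, 165.5]), 0.56)], 'wedge_butt': [(array([262.3, 225.1]), 0.74), (array([436.5, 175.3]), 0.7)], 'wedge': [(array([341.6, 207. ]), 0.93), (array([438. , 172.7]), 0.2)], 'half_b': [(array([447.9,  97. ]), 0.88), (array([437.3, 173.4]), 0.65)], 'jig': []}
6.25 [ 0.04106165  0.74168342 -0.74706777  1.76390859  0.63112128  0.89236561
  0.31917279]
```

View pics/wg.png

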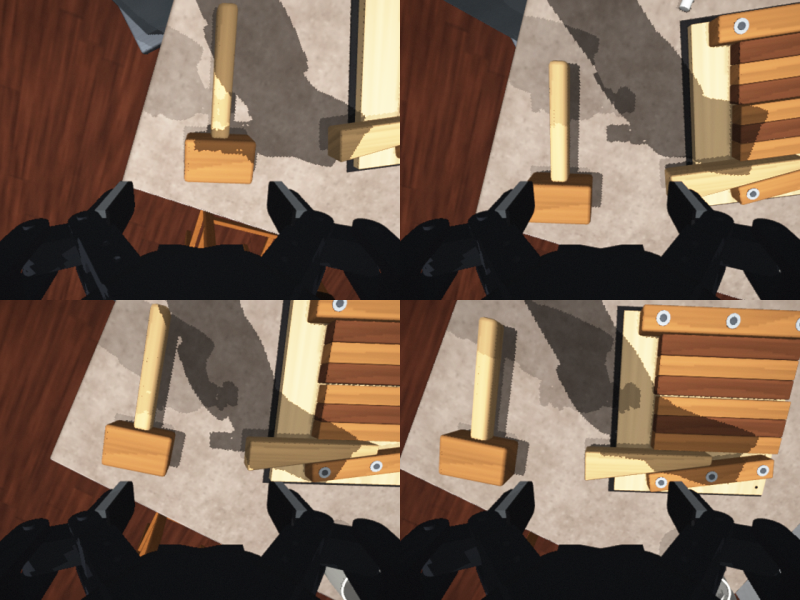

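The four wrist views show the mallet whole (handle up-image, head near (306,222) in view 0). The wedge butt's left end is near (262,225) in view 3, and the split between the halves is visible there. I'll triangulate from these.

```bash
python3 - <<'E'
from h import *
import pickle
o=pickle.load(open('w.pkl','rb'))
for n in ['mallet_head','mallet_grip','wedge_butt','wedge']:
    x,r=tri([(m,d[n][0][0]) for m,d in o]); print(n,np.round(x,4),np.round(r,4))
    if n=='mallet_head': h=x
    if n=='mallet_grip': g=x
    if n=='wedge_butt': b=x
    if n=='wedge': w=x
v=h-g; print('mallet len',np.linalg.norm(v[:2]),'yaw',np.degrees(np.arctan2(v[1],v[0])))
# handle axis from image: view1 (full-res px = grid*1.4)
s=1.4
m=o[1][0]; p=plane(m,((552+4-400)*s,64*s),.025);q=plane(m,((559-400)*s,176*s),.025); print(p,q,np.degrees(np.arctan2(*(q-p)[1::-1])))
m=o[3][0]
for n,uv,z in [('butt top near',(586-400,(451-300)),.046),('butt top far',(588-400,478-300),.046)]:
    print(n,plane(m,(uv[0]*s,uv[1]*s),z))
v=w-b; print('wedge origin-butt',v)
cv2.imwrite('pics/w3c.png',cv2.resize(cv2.imread('pics/w3.png')[130:300,210:560],None,fx=2.28,fy=2.28,interpolation=cv2.INTER_CUBIC))
E
```

```text
mallet_head [ 0.5266 -0.012   0.0292] [0.0005 0.001  0.0004 0.0013]
mallet_grip [0.4741 0.0168 0.0249] [0.0012 0.0015 0.0008 0.0011]
wedge_butt [0.573  0.1406 0.0268] [0.0008 0.0016 0.0008 0.0004]
wedge [0.5764 0.2285 0.0181] [0.0009 0.0009 0.0023 0.001 ]
mallet len 0.059882090670541094 yaw -28.758593649044283
[0.3600098  0.06891606 0.025     ] [0.49570377 0.00149661 0.025     ] -26.420450811889314
butt top near [0.55254462 0.14581332 0.046     ]
butt top far [0.59208991 0.13759991 0.046     ]
wedge origin-butt [ 0.00348104  0.08784612 -0.00870877]
```

View pics/w3c.png

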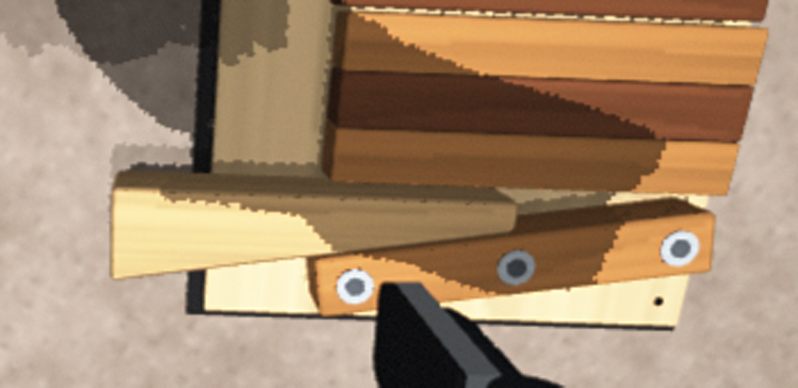

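```bash
python3 - <<'E'
from h import *
import pickle
o=pickle.load(open('w.pkl','rb')); m=o[3][0]
P=lambda c,z:plane(m,(c[0]/2.28+210,c[1]/2.28+130),z)
a,b,t=P((113,185),.046),P((112,279),.046),P((517,203),.046)
print('butt corners',a,b,np.linalg.norm(a-b),'tip',t,np.linalg.norm(t-a))
d=t-a;print('wedge yaw',np.degrees(np.arctan2(-d[0],d[1])))
d=b-a;print('butt edge yaw',np.degrees(np.arctan2(d[1],d[0])))
# jig edges
c1=P((188,313),.014);c2=P((672,327),.014);d=c2-c1;print('base far edge',c1,c2,np.degrees(np.arctan2(-d[0],d[1])),np.linalg.norm(d))
h1=P((335,12),.036);h2=P((768,28),.036);d=h2-h1;print('half_b y-edge yaw',np.degrees(np.arctan2(-d[0],d[1])),np.linalg.norm(d))
T=manip.camera_model('top')
C=np.array([plane(T,(u/3.3+200,v/3.3+120),.014)[:2] for u,v in [(133,42),(441,132),(347,462),(33,368)]])
M=np.array([[.125,.1],[.125,-.14],[-.132,-.14],[-.132,.1]])
Mc,Cc=M-M.mean(0),C-C.mean(0);U,S,V=np.linalg.svd(Mc.T@Cc);R=(U@V).T;tt=C.mean(0)-R@M.mean(0)
print('jig',tt,np.degrees(np.arctan2(R[1,0],R[0,0])),np.round(C-(M@R.T+tt),4).tolist())
for q in (a,b,t,c1,h1): print('in jig',np.round(R.T@(q[:2]-tt),4))
E
```

```text
butt corners [0.55207396 0.14508207 0.046     ] [0.59439209 0.1325969  0.046     ] 0.04412146888887823 tip [0.60523885 0.31388948 0.046     ] 0.17698148901688915
wedge yaw -17.48151109094703
butt edge yaw -16.43770056891336
base far edge [0.63491007 0.15885671 0.014     ] [0.70551968 0.39525377 0.014     ] -16.630397603208337 0.24671701717634678
half_b y-edge yaw -16.895611008283673 0.18415486025532907
jig [0.552207   0.33911497] -16.825782576497286 [[0.006, 0.0042], [0.0032, -0.0066], [-0.0068, -0.004], [-0.0024, 0.0064]]
in jig [ 0.056  -0.1858]
in jig [ 0.1002 -0.1855]
in jig [ 0.0581 -0.0088]
in jig [ 0.1313 -0.1486]
in jig [-0.0202 -0.0941]
```

```bash
python3 - <<'E'
from h import *
yaw=np.radians(-26.5);R=rot(yaw+np.pi);g=np.array([.471,.0148,0])
manip.move_ptp(g+[0,0,.10],R)
manip.move_straight(g+[0,0,.009],.1)
manip.grip(0.0,100); s=manip.sense(); print(s['finger_gap'],s['contact_force'],s['tool_pos'])
manip.move_straight(g+[0,0,.06],.1)
y2=np.radians(-16.7);x=np.array([np.cos(y2),np.sin(y2),0]);y=np.array([-np.sin(y2),np.cos(y2),0])
butt=np.array([.5732,.1388,0])
p=butt-.058*x-(.046+.03)*y
manip.move_straight(p+[0,0,.06],.15,rot(y2+np.pi))
s=manip.sense(); print(s['time_s'],s['contact_force'],s['finger_gap'],s['tool_pos'])
save('wrist','held')
for n in ['mallet_head','mallet_grip','wedge_butt']: print(n,[(np.round(d['xy']),round(d['score'],2)) for d in manip.mark_of('wrist',n)[:2]])
m=manip.camera_model('wrist')
for i,h in [(p+.058*x+[0,0,.076],'head'),(butt+[0,0,.03],'butt')]: 
    f=210/np.tan(np.radians(m['vertical_fov']/2));c=m['attitude'].T@(i-m['eye']);print(h,m['cx']-f*c[0]/c[2],m['cy']+f*c[1]/c[2])
E
```

```text
0.022348420616745992 [-0.84286614  0.3852361   5.12326068] [0.47122978 0.01502612 0.0093808 ]
10.0 [ 0.34912871  0.22411188 -3.452197  ] 0.022667148680029073 [0.49488154 0.08131197 0.05944897]
mallet_head []
mallet_grip [(array([283., 280.]), 0.92)]
wedge_butt []
head 285.5097248426895 381.1501930605239
butt 403.51618065466533 323.58473869212355
```

View pics/held.png

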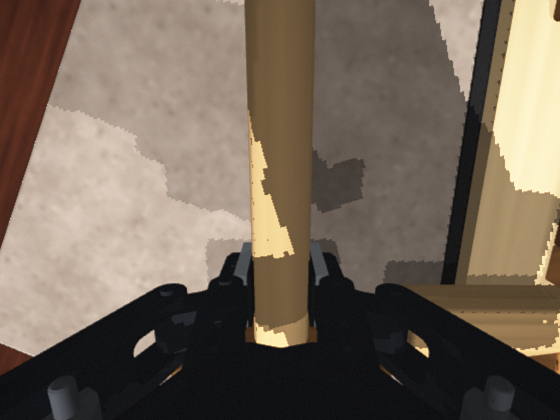

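The mallet is held squarely: the handle is centred between the pads and the wedge butt is to the right, near (420,310). I'll start with slow taps.

```bash
cat > tap.py <<'E'
from h import *
y2=np.radians(-16.7);x=np.array([np.cos(y2),np.sin(y2),0]);y=np.array([-np.sin(y2),np.cos(y2),0])
butt=np.array([.5732,.1388,0]); Z=.0285
def P(s): return butt-.058*x+(s-.046)*y+[0,0,Z]   # face s metres beyond the first estimate of the butt
def tap(s,v=.06,back=.025):
    f0=manip.sense()['contact_force']
    manip.move_straight(P(s),v); a=manip.sense()
    F=(a['contact_force']-f0); ps=(a['tool_pos']-P(s))
    manip.move_straight(P(s-back),.12)
    print(f's={s*1e3:.1f} Fy={F@y:.1f} Fx={F@x:.1f} Fz={F[2]:.1f} lag={ps@y*1e3:.1f},{ps@x*1e3:.1f},{ps[2]*1e3:.1f} t={a["time_s"]:.1f}')
    return -F@y
E
python3 - <<'E'
from tap import *
manip.move_straight(P(-.03),.1)
for s in (.006,.016,.026,.034): tap(s)
save('top','t1')
m=manip.mark_of('top','wedge_butt');print([(d['xy'],d['score']) for d in m[:2]])
cv2.imwrite('pics/t1c.png',cv2.resize(cv2.imread('pics/t1.png')[120:280,200:440],None,fx=3.3,fy=3.3,interpolation=cv2.INTER_CUBIC))
E
```

```text
s=6.0 Fy=-1.4 Fx=0.0 Fz=-0.3 lag=-0.4,-0.1,-0.1 t=11.4
s=16.0 Fy=-1.2 Fx=-0.9 Fz=-0.4 lag=-0.3,-0.1,-0.1 t=12.5
s=26.0 Fy=-1.5 Fx=-0.2 Fz=0.2 lag=-0.3,-0.1,-0.1 t=13.6
s=34.0 Fy=-1.2 Fx=-0.3 Fz=-0.8 lag=-0.0,0.0,-0.1 t=14.7
[([331.6, 181.9], 0.56)]
```

View pics/t1c.png

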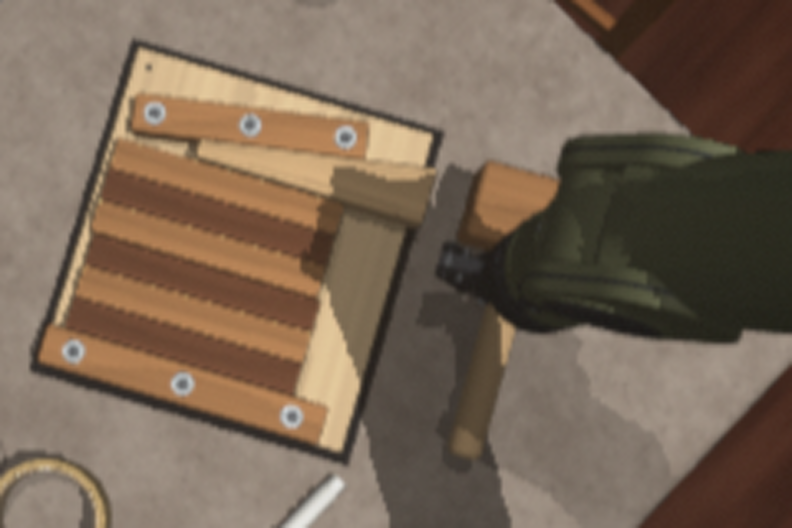

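The wedge has advanced about 39 mm (tip from (243,155) to (193,147) in the crop). The head lines up with the butt. I'll carry on in finer steps.

```bash
python3 - <<'E'
from tap import *
s=.034;F=1
while s<.07 and F<18 and manip.sense()['time_s']<42:
    s+= .005 if F<3 else .0025 if F<8 else .0015
    F=tap(s,.05,.02)
print(manip.sense()['finger_gap'])
E
```

```text
s=39.0 Fy=-1.1 Fx=0.6 Fz=1.1 lag=-0.1,0.0,-0.1 t=15.9
s=44.0 Fy=-1.1 Fx=-1.0 Fz=-0.3 lag=0.4,-0.0,-0.0 t=16.8
s=49.0 Fy=-6.6 Fx=-1.6 Fz=1.7 lag=-2.9,-0.2,-0.5 t=17.8
s=51.5 Fy=-8.6 Fx=0.0 Fz=3.2 lag=-5.3,-0.2,-0.7 t=18.7
s=53.0 Fy=-12.4 Fx=-1.0 Fz=3.2 lag=-6.7,-0.2,-0.9 t=19.6
s=54.5 Fy=-13.3 Fx=-1.3 Fz=4.4 lag=-8.2,-0.2,-1.1 t=20.5
s=56.0 Fy=-16.2 Fx=-0.4 Fz=3.7 lag=-9.6,-0.3,-1.3 t=21.4
s=57.5 Fy=-18.6 Fx=-2.1 Fz=5.6 lag=-11.1,-0.3,-1.5 t=22.3
0.022566569399012748
```

The mallet has stopped at s≈46.4 mm although the force rose to about 19 N. I need to know whether the wedge is tight or something else is blocking.

```bash
python3 - <<'E'
from tap import *
save('scene','s2');save('top','t2')
a=cv2.resize(cv2.imread('pics/s2.png')[150:280,190:390],(800,520),interpolation=cv2.INTER_CUBIC)
b=cv2.resize(cv2.imread('pics/t2.png')[120:280,200:440],(800,533),interpolation=cv2.INTER_CUBIC)
cv2.imwrite('pics/c2.png',cv2.resize(np.vstack([a,b]),(600,600*1053//800))[:,:] if 0 else cv2.resize(np.hstack([a,b[:520]]),(800,260)))
cv2.imwrite('pics/c2b.png',b)
manip.move_straight(P(.045),.05)
print(manip.sense()['contact_force'],manip.sense()['tool_pos'])
save('scene','s3');save('top','t3')
a=cv2.resize(cv2.imread('pics/s3.png')[150:240,230:360],(560,388),interpolation=cv2.INTER_CUBIC)
b=cv2.resize(cv2.imread('pics/t3.png')[125:215,230:360],(560,388),interpolation=cv2.INTER_CUBIC)
c=cv2.resize(cv2.imread('pics/t2.png')[125:215,230:360],(560,388),interpolation=cv2.INTER_CUBIC)
d=cv2.resize(cv2.imread('pics/s2.png')[150:240,230:360],(560,388),interpolation=cv2.INTER_CUBIC)
cv2.imwrite('pics/c3.png',cv2.resize(np.vstack([np.hstack([a,b]),np.hstack([d,c])]),(800,554),interpolation=cv2.INTER_AREA))
manip.move_straight(P(.02),.1)
E
```

```text
[-0.82359929 -1.18788484 -3.47031035] [0.5175135  0.15533106 0.02843965]
```

View pics/c3.png

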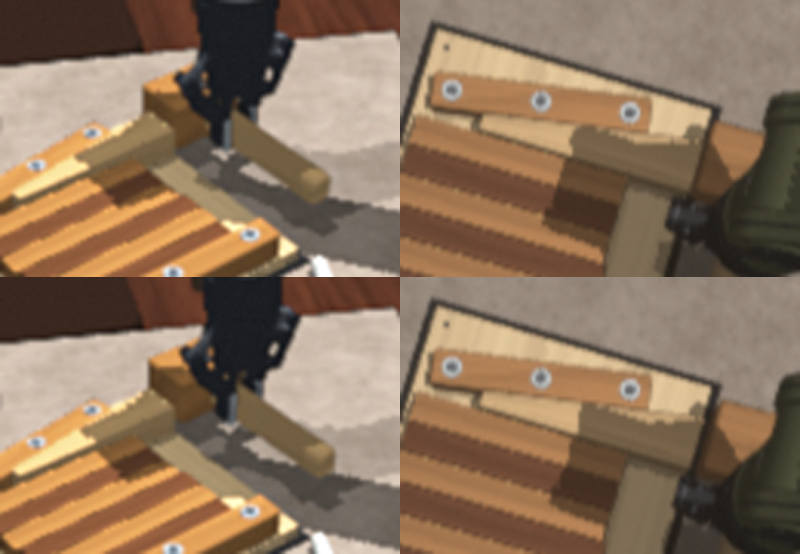

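The mallet face is about at the base's edge here, so it could be catching on the base. I'll test by raising the mallet 8 mm and tapping again gently.

```bash
sed -i 's/Z=.0285/Z=.0365/' tap.py; python3 - <<'E'
from tap import *
manip.move_straight(P(.025),.1)
F=0
for s in (.047,.050,.053):
    F=tap(s,.05,.02)
    if F>15:break
m=manip.camera_model('wrist')
E
```

```text
s=47.0 Fy=-3.8 Fx=-0.8 Fz=-0.3 lag=-1.0,-0.1,-0.4 t=24.4
s=50.0 Fy=-7.2 Fx=0.6 Fz=2.7 lag=-3.7,-0.2,-0.6 t=25.3
s=53.0 Fy=-12.4 Fx=-0.7 Fz=4.0 lag=-6.6,-0.2,-0.9 t=26.2
```

The stop is the same 46.4 mm with the mallet raised, so the wedge itself is tight. A few firmer taps of 20–24 N will confirm it.

```bash
python3 - <<'E'
from tap import *
for s in (.057,.0585,.060,.060):
    if tap(s,.05,.03)>24: break
T=manip.camera_model('top');save('top','t4');save('scene','s4')
R=rot(y2+np.pi)
manip.move_straight(P(-.03)+[0,0,.05],.2)
m=manip.camera_model('wrist');save('wrist','w4')
print([(np.round(d['xy']),round(d['score'],2)) for d in manip.mark_of('wrist','half_b')])
a=cv2.resize(cv2.imread('pics/w4.png'),(400,300),interpolation=cv2.INTER_AREA)
b=cv2.resize(cv2.imread('pics/t4.png')[125:245,205:365],(400,300),interpolation=cv2.INTER_CUBIC)
c=cv2.resize(cv2.imread('pics/top0.png')[125:245,205:365],(400,300),interpolation=cv2.INTER_CUBIC)
d=cv2.resize(cv2.imread('pics/s4.png')[155:275,195:355],(400,300),interpolation=cv2.INTER_CUBIC)
cv2.imwrite('pics/c4.png',np.vstack([np.hstack([a,b]),np.hstack([d,c])]))
E
```

```text
s=57.0 Fy=-16.3 Fx=-1.2 Fz=5.2 lag=-10.4,-0.3,-1.5 t=27.2
s=58.5 Fy=-18.2 Fx=-0.2 Fz=4.9 lag=-11.9,-0.4,-1.7 t=28.4
s=60.0 Fy=-20.6 Fx=-1.6 Fz=6.7 lag=-13.3,-0.4,-1.8 t=29.5
s=60.0 Fy=-20.6 Fx=-2.6 Fz=6.7 lag=-13.3,-0.4,-1.8 t=30.7
[]
```

View pics/c4.png

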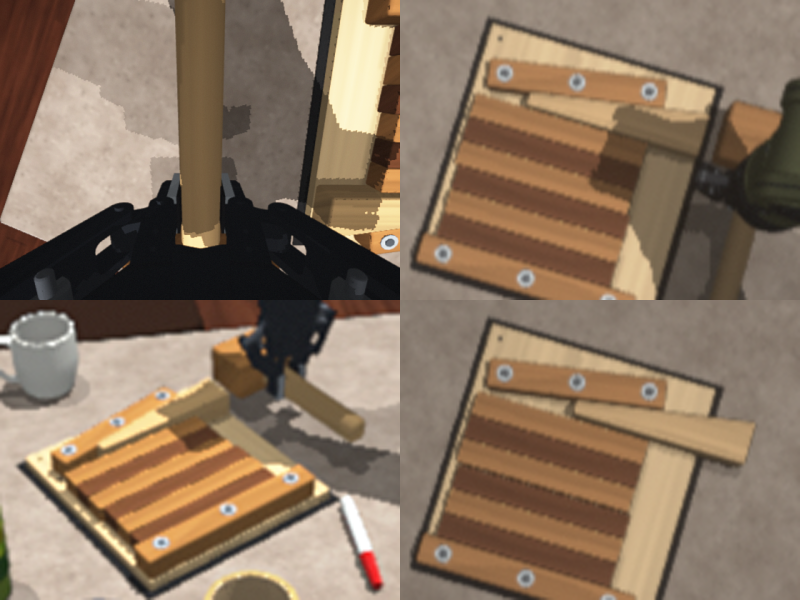

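The wedge stays at 46.6–46.7 mm under two equal taps of 20.6 N, so it is tight. The top view shows the stripes of the two halves together with no open gap. I'll lay the mallet back where it was.

```bash
python3 - <<'E'
from h import *
R=rot(np.radians(-26.5)+np.pi);g=np.array([.471,.0148,0])
manip.move_straight(g+[0,0,.085],.15,R)
manip.move_straight(g+[0,0,.018],.08)
manip.wait(.2)
f0=manip.sense()['contact_force'][2]; z=.018
while z>.005:
    z-=.001; manip.move_straight(g+[0,0,z],.02); s=manip.sense(); f=s['contact_force'][2]-f0
    if f>2: break
print(z,f,s['contact_force'],s['moment'])
manip.grip(.03); manip.wait(.2); manip.grip(.085); manip.wait(.2)
manip.move_straight(g+[0,0,.12],.12)
manip.move_straight([.43,.02,.25],.2)
s=manip.sense();print(s['time_s'],s['contact_force'],s['finger_gap'])
save('wrist','w5');save('scene','s5');save('top','t5')
a=[cv2.resize(cv2.imread(f'pics/{n}.png')[r],(400,300),interpolation=cv2.INTER_AREA) for n,r in [('w5',np.s_[:]),('t5',np.s_[:]),('s5',np.s_[130:310,180:420]),('t5',np.s_[125:245,205:365])]]
cv2.imwrite('pics/c5.png',np.vstack([np.hstack(a[:2]),np.hstack(a[2:])]))
for n in ['mallet_head','wedge_butt','wedge']: print(n,[(np.round(d['xy']),round(d['score'],2)) for d in manip.mark_of('top',n)[:1]])
E
```

```text
0.00899999999999999 7.994095067855913 [-0.57366476  0.39705865  4.20541943] [ 0.02534494  0.21105908 -0.00645664]
39.0333 [-0.49474337  0.92211386  0.07931011] 0.08500602096466213
mallet_head [(array([401., 204.]), 0.74)]
wedge_butt []
wedge [(array([286., 180.]), 0.89)]
```

View pics/c5.png

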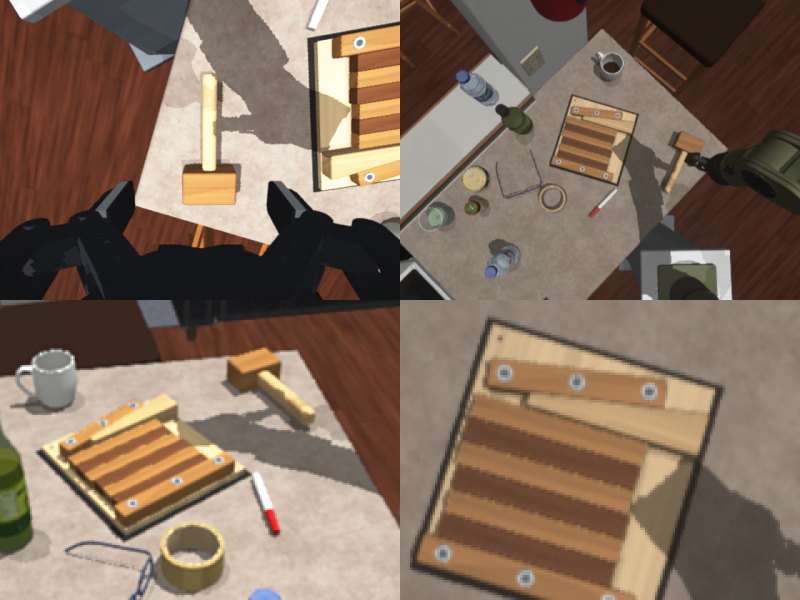

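The mallet lies flat in its old place, head at (401,204) in the top view. The wedge is in, the halves are shut, and the pen, tape and spectacles are untouched.

```bash
python3 -c "
from bench import manip
manip.finish_job()"
```

```text
the job is handed in; nothing more can be done
```

The wedge is driven tight, the split looks shut, and the mallet is back on the worktop. I handed the job in at about 39 s on the robot's clock.

- **Driving:** I gripped the mallet by its handle and drove the wedge about 47 mm in a series of slow taps, drawing the mallet back after each. The steps were about 1 cm to begin with, 5 mm as resistance neared, and finer once it rose.
- **Tight:** The wedge stopped at about 46.6 mm. Two equal taps of 20.6 N moved it no further. Because the mallet was near the edge of the clamp's base at that point, I raised it 8 mm and tapped again. It stopped in the same place, so the base was not what blocked it.
- **Blow force:** The highest force I read was 20.6 N, against the 35 N limit. That was read at the end of each tap; I did not record the peak during the impact.
- **Mallet:** It lies flat where it first lay, clear of the clamp. It touched down with about 8 N.
- **Other things:** The last pictures show the pen, tape and spectacles still in place.

**Less certain:**
- I judged the split shut from the top picture and from the force. I did not measure the gap directly.
- My fit of the jig's corners in the first top picture was off by up to about 8 mm. I relied on the close wrist-camera measurements for the butt instead.
- In the last pictures the network did not find the wedge butt, though it did find the wedge (score 0.89).

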